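Shut the curing box and hold its bayonet start key turned

ROBOT

A 7-joint arm with a two-finger parallel gripper is mounted at the origin on a cart in front of the work surface, level with it; the furniture and walls round the work are solid. World frame = base frame: x ahead of the robot, y to its left, z up, the work surface at z = 0. Lengths are in mm, angles in rad, forces in N, time in s.
With the tool pointing down it reaches from about 400 to 875 mm from the base axis. Payload 4.4 kg.
Tool frame: the origin (TCP) lies at the very end of the fingers, on their centre line; the grasp point (between the pads) lies 19 mm behind it; y points along the fingers, x is the direction in which the jaws open and shut, and the axes are right-handed (so a half turn about y gives the same grasp; the last joint's range is limited). The gripper opens to 85 mm and grips with 20 to 120 N. Pads are 22 mm wide; open, the fingers measure 114 mm over their backs; the gripper's body (76 mm by 85 mm) begins 54 mm behind the grasp point. The pads swing forward as they close: fully open they stand 13 mm farther back than shut.
Start: joints at [1.129, 0.628, 0.038, 1.517, -0.027, 0.996, -0.02], TCP at [238.589, -604.643, 231.313] pointing down, gripper open.
Joint ranges: [-3.06, 3.06], [-0.37, 2.12], [-1.25, 1.32], [0.18, 2.47], [-1.1, 4.24], [0.23, 1.98], [-2.94, 2.94]. Speed limits (rad/s): [2.57, 2.57, 3.14, 3.14, 3.14, 3.14, 3.14].

INTERFACE

Orientations are given as [roll, pitch, yaw] about the fixed x, y, z axes, in that order (R = Rz(yaw) Ry(pitch) Rx(roll)).
In Python, from cell import ctrl, get_image, nets gives the robot as it stands. The module is installed in compiled form; this text tells all that it offers.
- The arm moves only by the tool step_arm, never from a script. Its argument "moves" is text: rows parted by semicolons, each of 7 numbers parted by spaces: the shift along the tool's x, y, z normalised to -1 to 1, where 1 is 0.05 m, then the turn, a rotation vector about the tool's x, y, z normalised to -1 to 1, where 1 is 0.12 rad, then the opening, from 0 (shut) to 1 (fully open). A call has 1 to 20 rows; each row shifts and turns the commanded pose from where the row before left it, along the tool's axes as they then stand; what a row does not reach is not made up. A row lasts 1/10 s, in which the tool goes at most 50 mm and 8.59 degrees, less where a joint would pass 70% of its speed; a pose out of reach is approached as far as the arm can. A call with a number of a shift or a turn outside -1 to 1 is refused whole. A call with a gripper value outside its range is refused whole. The fingers move at their own pace and stop on an object; the grip force is fixed at half the most. Time passes only in rows, so rows that do not move let the fingers close. It gives the time, the measured TCP pose, the force and the opening at its end, in the units of the state.
- ctrl.read_state(): the state, without advancing time (a new reading comes with each control period).
- get_image(name): name is "scene" or "top"; returns a dict with "color" (400x640x3 uint8, blue, green, red), "vertical_fov" (degrees; the focal length in pixels is half the picture's height over the tangent of half this angle, whatever the lens; pixels are square), "cx", "cy" (the principal point, pixels), "R" (3x3) and "t" (3): a world point X has camera coordinates R X + t. Camera axes: x right, y down, z forward; pixel columns grow to the right and rows downward; lengths in mm; the calibration is good to about 2 mm. A picture is of the moment at which its call begins. There is no depth.
- ctrl.finish_job(): hands the job in, once; it reports no verdict.
Trained networks look in a picture, given as the dict that the camera call returned (one of the last four; its "shot" number tells which), for a name from the list of things; names that differ only in an ending like _2 or _b are one class to them, and where a whole thing is asked for, a point or a joint stands for the part that bears it (a point fixed in the world has none). Each returns a list of dicts, best first, with "conf" (0 to 1); they miss things now and then, are a little off and sometimes report something else, mostly with a low value. They report only what shows in the picture. A call takes as long as a camera call. They do not tell look-alikes from the thing itself.
- nets.find_in(picture, target): "position" ([x, y, z] in mm, in world coordinates, good to about 4 mm: the middle of the surface that is visible of it).
- nets.cut_out(picture, target): "pixels" (400x640 bool, what is visible of it).
- nets.place_of(picture, target): "position" ([x, y, z] in mm, in world coordinates, good to about 4 mm: a listed point, or the origin of a listed thing).
The state is a dict: "clock": time; "qpos": joint angles; "qd": joint speeds; "tau": joint torques, N m; "eef_pos": TCP position; "tool_rot": TCP orientation; "force": force on the tool from outside, world axes, zero at the start; "torque": the same for the moment, N m; "width": finger opening in mm.
Only numpy, scipy, OpenCV 4.12 (cv2) and the standard library are available. Lean on these libraries where they do the work, as an engineer would, in place of code of your own. Each camera call takes 0.05 s, during which the arm holds its last target.

TASK

Cure the resin-coated seed pod that lies in the white curing box: lower the open amber lid until it is fully shut, then pick up the start key with the green wing that stands on the desk, put its two lugs into the two slots of the round socket on the box, push it down against the spring until its flange meets the socket, and twist it a full quarter turn clockwise (seen from above). The lamp burns only while the key is held, because the socket's spring turns it back, so finish while still gripping the key, upright, pushed in and turned, with the lid shut. Leave the scissors, the orange paint tube and the eraser where they lie.

Things in the scene. Friction and masses are not known exactly. Their poses are not given: they have to be found in the camera images.
- uv_lid (a joint): angle of the curing box's lid (rad): 0 shut, grows as it opens; it starts about half open (0.85 to 1.2). The hinge is stiff: the lid stays where it is left, and 1 to 3 N at its front edge, square to the lid, lowers it. It can be pushed shut with the closed fingers on its upper face near the tab.
- lid_hinge (a point): middle of the lid's hinge line, at the far edge of the box, 60 mm above the desk; does not move with the lid. Axes are those of the curing box: x from the box's front to its hinge side (roughly away from the robot), y along the hinge, z up. The lid is a flat amber plate 170 x 170 x 6 mm; its upper face is 6 mm off the hinge line (shut: 66 mm above the desk).
- lid_tab (a point): centre of the upper face of the black pull tab (22 x 60 x 8 mm) at the middle of the lid's front edge, 178 mm from the hinge line; moves with the lid. y parallel to the hinge, x towards the hinge, z the lid's outward normal, up when shut.
- curing_box: white curing box, fixed to the desk, origin on the desk under its middle, axes as lid_hinge. Chamber 170 x 170 mm, 60 mm high, centre at y = -40 mm, with a green seed pod inside; beside it a lower deck 80 mm wide and 30 mm high, centre at y = +85 mm, which carries the socket.
- socket_mouth (a point): centre of the bayonet socket's mouth, on top of its aluminium plate, 62 mm above the desk, fixed to the box. z up; y along the two opposite entry slots. The key's y axis must lie along this y axis to go in (either way round: the key is the same after a half turn). After a clockwise quarter turn its lugs are under the plate, at the green marks, along this x axis.
- socket: the socket: black round turret, 66 mm in diameter, 32 mm high, on the box's deck; origin at the centre of its underside, axes as socket_mouth. Plate 6 mm thick with a bore 33 mm across and two entry slots 12 mm wide reaching 23 mm from the centre (white marks). A brass tongue in the bore, along x, fits the slot in the key's underside.
- socket_spring (a joint): how far the socket's sprung floor is pushed down (m): 0 at rest, about 0.012 with the key's flange on the plate (limit 0.016). It pushes back with about 3 N at 0 and 8.5 N at 0.012. At 0 the key's underside is 6 mm below the plate's top and its lugs still in the slots; it can turn only when pushed past 0.007.
- socket_turn (a joint): angle of the sprung tongue that the key turns (rad): 0 at rest, grows clockwise seen from above, stop at 1.5. Torsion spring, 0.04 Nm at 0 and 0.16 Nm at 1.5: it turns back if let go. The tongue has play in the key and lags by about 0.15 rad, so turn the key a full quarter turn (1.57).
- key_grip (a point): grip centre of the start key, in the middle of its green wing, on its axis, 46 mm above its underside. z along the key, upward; y along the wing and the two lugs. Wing 14 mm thick (x), 42 mm long (y), 38 mm high, from 24 to 62 mm above the underside: grip it across x. With the flange on the socket plate this point is 28 mm above the plate's top.
- start_key: the key (loose, about 110 g), upright on the desk at the start; origin at the centre of its underside, axes as key_grip. Black flange, 48 mm in diameter, 18 to 24 mm above the underside; below it a 28 mm barrel, with two lugs 7 mm wide and 7 mm high at its lower end reaching 21 mm from the axis along y, and a slot 8 mm wide along x in the underside.
- scissors_red: red-handled scissors, 114 x 220 x 10 mm, lying on the stack of white canvas boards (30 mm high) at the right; leave them.
- orange_tube: squeezed paint tube with an orange band, 34 x 134 x 22 mm; leave it.
- eraser_blue: eraser with blue sleeve, 21 x 45 x 13 mm; leave it.
Not all that is in view belongs to the job. Of the things like the start_key, leave any that is yellow; of the rest the smaller one is meant.

How it is judged:
By the outcome, as a careful person would: the job done as asked, in the order asked, and still so for the second after the job is handed in, while the arm keeps its last pose, push and grip.
It also fails if it takes over 53 s, if anything falls off the work surface, if the arm or the gripper's body presses on something with over 40 N, if the wrist force passes 120 N, or if a joint passes its speed limit or range.

## Working session

There is one attempt and no reset: what is moved stays moved. The work goes in short steps, Python scripts to look and compute and a tool call to move; the robot and the scene stay as the last step left them, time stands still between calls to the robot, and variables do not carry over. Pictures are saved under pics/ and viewed, and the job is handed in when it is done.

Besides the shell and the picture viewer there is one more tool, called as a command line: name --argument value ..., lists and objects as JSON in quotes. step_arm: Moves the arm, as the interface text tells. Scaled input: -1 to 1 covers 0.05 m each way for a shift and 0.12 rad each way for a turn. Its arguments: {"type":"object","properties":{"moves":{"type":"string"}},"required":["moves"]}

```bash
ls; mkdir -p pics
python3 - <<'E'
from cell import ctrl,get_image,nets
import cv2
s=ctrl.read_state(); print(s)
for n in("scene","top"):
    p=get_image(n); cv2.imwrite(f"pics/{n}0.png",p["color"]); print(n,p["vertical_fov"],p["cx"],p["cy"],p["R"],p["t"],p["shot"])
    for k in ["lid_hinge","lid_tab","socket_mouth","key_grip","start_key","socket","curing_box","scissors_red","orange_tube","eraser_blue"]:
        try:
            r=nets.place_of(p,k); print(k,[( [round(float(v)) for v in d["position"]],round(float(d["conf"]),2)) for d in r][:4])
        except Exception as e: print(k,e)
print(ctrl.read_state()["clock"])
E
```

```text
pics
{'clock': 0.0, 'qpos': array([ 1.12918509,  0.6293076 ,  0.0384241 ,  1.51837704, -0.02699586,
        0.99628435, -0.02001281]), 'qd': array([-0.00034515,  0.0005939 ,  0.00210956, -0.00086783, -0.00061588,
       -0.00152956,  0.00037599]), 'tau': array([-7.89419005e-05, -5.63392782e+01,  1.22617710e+00, -1.93444955e+01,
        1.09656170e-02,  1.05755014e-02, -9.05485074e-07]), 'eef_pos': array([ 238.37517797, -604.04427489,  230.41083026]), 'tool_rot': array([-1.57081199,  0.00185887, -1.19498142]), 'force': array([-1.52216603,  0.2087392 ,  0.42701242]), 'torque': array([ 0.03511653, -0.02547566, -0.02263197]), 'width': 86.04662957248655}
scene 42.29428692404956 320.28318725628793 200.10115365087609 [[-0.8511719  -0.524711    0.01359274]
 [-0.23290725  0.35435497 -0.90564163]
 [ 0.47038347 -0.77402256 -0.42382599]] [ 488.46544579  208.00632541 1255.80964223] 1
lid_hinge [([689, -53, 59], 0.94)]
lid_tab [([593, -55, 213], 0.86)]
socket_mouth [([606, 68, 64], 0.73)]
key_grip [([527, 351, 68], 0.96), ([493, 240, 44], 0.78), ([444, 76, 44], 0.7)]
start_key [([491, 241, -2], 0.
[... 154 characters left out ...]
56, 0], 0.67)]
eraser_blue []
top 43.952038356957026 318.8521745428312 197.70460586539465 [[ 0.0031852  -0.99997892  0.0056587 ]
 [-0.98163139 -0.00420613 -0.19074096]
 [ 0.19076074 -0.00494721 -0.9816241 ]] [ -53.27384189  624.41269755 1675.91201223] 2
lid_hinge [([689, -56, 62], 0.96)]
lid_tab [([596, -55, 212], 0.63)]
socket_mouth [([606, 70, 61], 0.57)]
key_grip [([528, 348, 71], 0.77), ([494, 241, 42], 0.6), ([446, 77, 51], 0.54)]
start_key [([520, 351, 5], 0.78), ([444, 78, 1], 0.66), ([497, 238, 1], 0.65)]
socket [([605, 75, 27], 0.72)]
curing_box [([606, -11, -3], 0.88)]
scissors_red [([532, -416, 30], 0.94)]
orange_tube [([642, 255, 5], 0.66)]
eraser_blue [([771, 183, 0], 0.61)]
1.1
```

Run:
```python
import cv2
a=cv2.imread("pics/top0.png"); cv2.imwrite("pics/topc.png",cv2.resize(a[120:320,150:420],None,fx=2.9,fy=2.9,interpolation=cv2.INTER_CUBIC))
```

```text
(no output)
```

View pics/scene0.png

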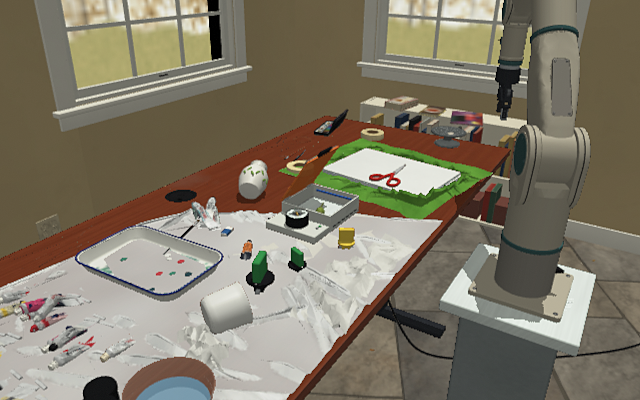

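View pics/top0.png

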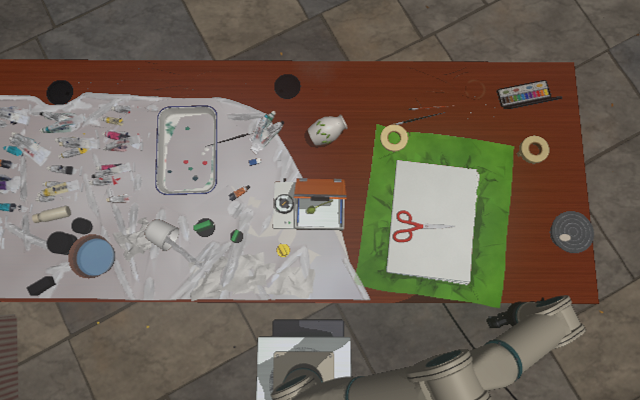

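View pics/topc.png

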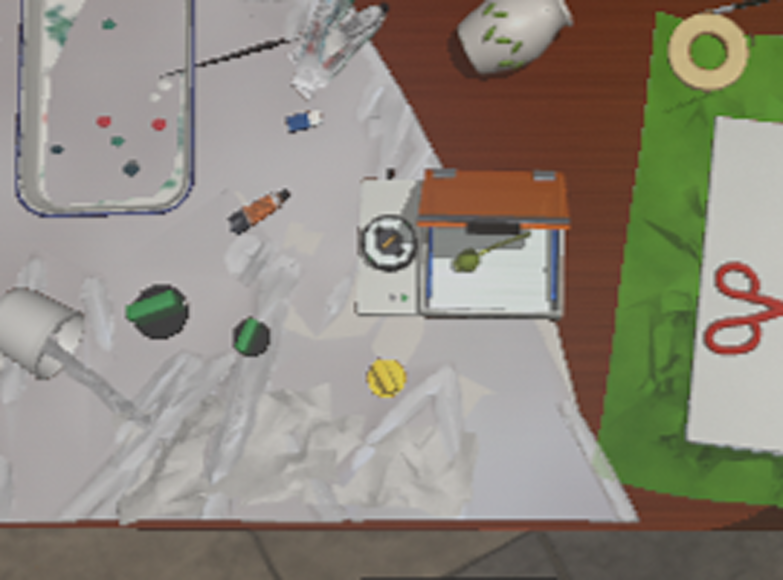

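The large green key and the yellow one are decoys; the target is the smaller green key, at about (494, 241). I'll measure yaw and position by fitting the known geometry to both views.

```bash
cat > h.py <<'E'
import numpy as np, cv2
def K(p):
    h=p["color"].shape[0]; f=h/2/np.tan(np.radians(p["vertical_fov"])/2); return f
def proj(p,X):
    X=np.atleast_2d(X); c=X@np.array(p["R"]).T+np.array(p["t"]); f=K(p)
    return np.c_[f*c[:,0]/c[:,2]+p["cx"], f*c[:,1]/c[:,2]+p["cy"]]
def ray_at_z(p,uv,z):
    f=K(p); R=np.array(p["R"]); C=-R.T@np.array(p["t"])
    d=R.T@np.array([(uv[0]-p["cx"])/f,(uv[1]-p["cy"])/f,1]); return C+d*(z-C[2])/d[2]
def crop(p,x0,y0,x1,y1,s,name):
    cv2.imwrite(name,cv2.resize(p["color"][y0:y1,x0:x1],None,fx=s,fy=s,interpolation=cv2.INTER_CUBIC))
def get(name):
    from cell import get_image
    return get_image(name)
E
python3 - <<'E'
from h import *
from cell import nets
import pickle
P={}
for n in("scene","top"):
    for i in range(2):
        p=get(n); P[n]=p
        for k in ["lid_hinge","lid_tab","socket_mouth","key_grip","curing_box","socket"]:
            r=nets.place_of(p,k); print(n,k,[( [round(float(v),1) for v in d["position"]],round(float(d["conf"]),2)) for d in r][:4])
pickle.dump(P,open("P0.pkl","wb"))
crop(P["scene"],255,165,375,305,5,"pics/s1.png")
crop(P["top"],215,165,355,265,5.5,"pics/t1.png")
E
```

```text
scene lid_hinge [([687.9, -56.8, 60.9], 0.68)]
scene lid_tab [([594.4, -54.2, 211.4], 0.89)]
scene socket_mouth [([605.9, 71.6, 62.8], 0.82), ([495.3, 240.6, 46.9], 0.43)]
scene key_grip [([525.1, 348.4, 67.9], 0.92), ([491.9, 240.6, 44.5], 0.68), ([446.1, 76.3, 41.1], 0.57)]
scene curing_box [([604.4, -15.4, -1.4], 0.89), ([689.5, -53.1, 60.3], 0.46)]
scene socket [([607.2, 74.0, 26.5], 0.89)]
scene lid_hinge [([691.0, -55.9, 59.5], 0.56)]
scene lid_tab [([597.1, -52.6, 213.6], 0.6)]
scene socket_mouth [([607.2, 70.8, 63.9], 0.92)]
scene key_grip [([493.8, 238.8, 46.7], 0.83), ([444.7, 75.0, 44.8], 0.53)]
scene curing_box [([605.6, -13.1, -2.2], 0.73)]
scene socket [([610.7, 74.0, 28.0], 0.93)]
top lid_hinge [([689.3, -56.0, 62.4], 0.63)]
top lid_tab [([596.2, -53.0, 213.3], 0.84), ([602.2, 73.8, 59.6], 0.29)]
top socket_mouth [([604.9, 71.3, 59.0], 0.62)]
top key_grip [([525.5, 348.3, 67.7], 0.82), ([445.5, 77.7, 46.8], 0.67), ([495.3, 239.8, 44.7], 0.51), ([605.5, 73.1, 59.6], 0.41)]
top curing_box [([606.5, -13.9, -1.9], 0.77)]
top socket [([607.2, 73.7, 27.4], 0.79)]
top lid_hinge [([688.1, -54.5, 58.0], 0.58)]
top lid_tab [([495.3, 239.6, 0.4], 0.74), ([591.7, -55.4, 214.2], 0.55), ([494.2, 239.3, 42.3], 0.3)]
top socket_mouth [([607.7, 71.0, 62.1], 0.76)]
top key_grip [([525.4, 345.9, 67.7], 0.84), ([445.0, 76.3, 46.4], 0.63), ([492.5, 239.4, 42.5], 0.41)]
top curing_box [([601.8, -14.4, -1.7], 0.64)]
top socket [([607.0, 74.6, 27.7], 0.79)]
```

View pics/s1.png

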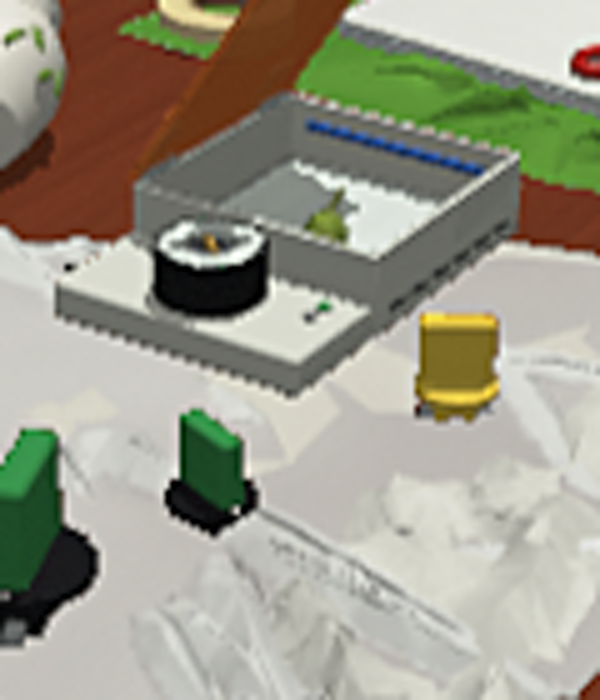

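View pics/t1.png

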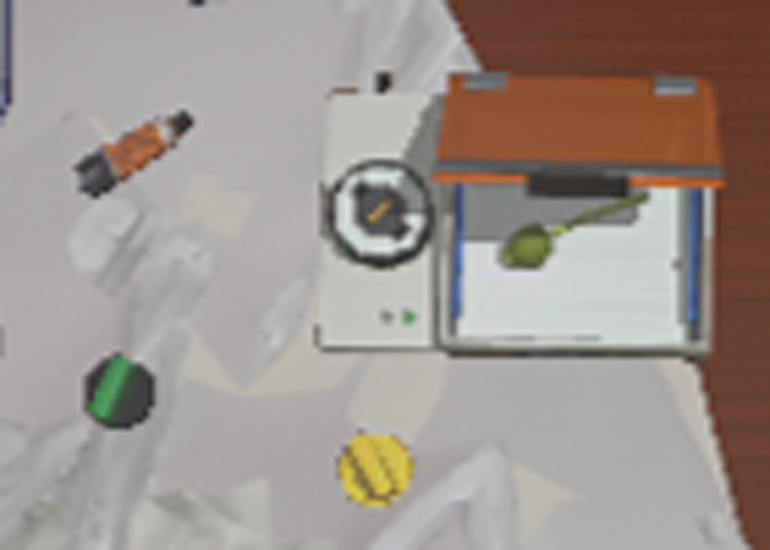

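Run:
```python
from h import *
import pickle
P=pickle.load(open("P0.pkl","rb"))
s=P["scene"];t=P["top"]
print(proj(s,[[606.5,71,62],[494,240,46]]),proj(t,[[606.5,71,62],[494,240,46]]))
def up(p,x0,y0,x1,y1,k): return cv2.resize(p["color"][y0:y1,x0:x1],None,fx=k,fy=k,interpolation=cv2.INTER_NEAREST)
a=up(s,280,204,314,234,12); b=up(t,270,190,300,220,12)
c=up(s,282,242,316,276,12); d=up(t,224,222,254,252,12)
H=420
def pad(i): 
    o=np.zeros((300*0+410,410,3),np.uint8); i=i[:410,:410]; o[:i.shape[0],:i.shape[1]]=i; return o
cv2.imwrite("pics/z1.png",cv2.resize(np.vstack([np.hstack([pad(a),pad(b)]),np.hstack([pad(c),pad(d)])]),(600,600)))
```

```text
[[297.5516195  212.76550711]
 [297.18238693 255.04759451]] [[283.91228831 202.55326374]
 [235.06117514 234.99581616]]
```

View pics/z1.png

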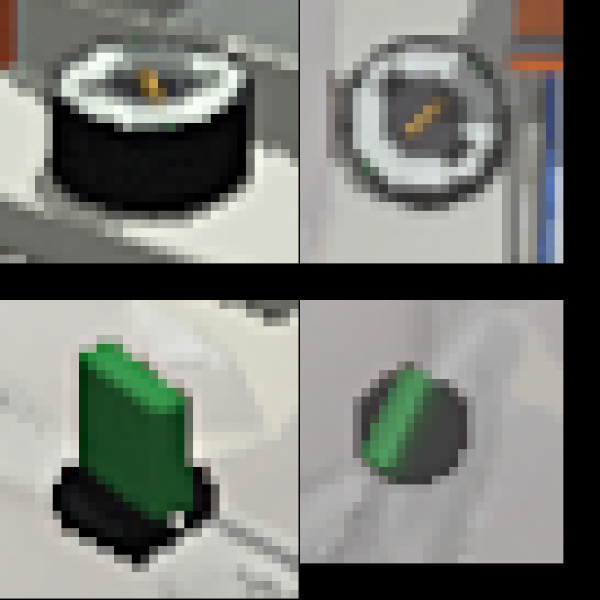

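```bash
cat > fit.py <<'E'
from h import *
from scipy.optimize import minimize
SS=8
def poly_cov(uvs,x0,y0,w,h):
    m=np.zeros((h*SS,w*SS),np.uint8)
    for uv in uvs:
        hull=cv2.convexHull(((uv+0.5-[x0,y0])*SS-0.5).astype(np.float32).reshape(-1,1,2))
        cv2.fillConvexPoly(m,np.round(hull*16).astype(np.int32),1,shift=4)
    return m
def down(m,w,h): return m.reshape(h,SS,w,SS).mean((1,3))
def circ(c,z,r,n=48):
    a=np.linspace(0,2*np.pi,n,endpoint=False); return np.c_[c[0]+r*np.cos(a),c[1]+r*np.sin(a),np.full(n,z)]
def wing(x,y,yaw,z0,z1,tx=14,ty=42):
    R=np.array([[np.cos(yaw),-np.sin(yaw)],[np.sin(yaw),np.cos(yaw)]])
    q=np.array([[a*tx/2,b*ty/2] for a in(-1,1) for b in(-1,1)])@R.T+[x,y]
    return np.vstack([np.c_[q,np.full(4,z)] for z in(z0,z1)])
def greenness(p):
    c=p["color"].astype(float); return c[:,:,1]-np.maximum(c[:,:,2],c[:,:,0])
def keyres(th,p,dz=0,win=26,full=False):
    x,y,yaw=th; c=proj(p,[[x,y,40+dz]])[0]; 
    x0,y0=KEYWIN[p["name"]]
    w=h=win*2
    g=poly_cov([proj(p,wing(x,y,yaw,24+dz,62+dz))],x0,y0,w,h)
    top=poly_cov([proj(p,wing(x,y,yaw,62+dz,62.01+dz))],x0,y0,w,h)
    f=poly_cov([proj(p,np.vstack([circ((x,y),24+dz,24),circ((x,y),18+dz,24)])),proj(p,np.vstack([circ((x,y),18+dz,14),circ((x,y),dz,14)]))],x0,y0,w,h)
    side=(g>0)&(top==0); tp=top>0; fl=(f>0)&(g==0); bg=(g==0)&(f==0)
    A=np.stack([down(m.astype(float),w,h).ravel() for m in (side,tp,fl,bg)],1)
    I=p["color"][y0:y0+h,x0:x0+w].reshape(-1,3).astype(float)
    B,_,_,_=np.linalg.lstsq(A,I,rcond=None); r=I-A@B
    return np.minimum(np.abs(r),80).mean()
KEYWIN={}
def sockres(th,p,ring=28.5,zp=62):
    x,y,yaw=th; w=h=40; x0,y0=SOCKWIN[p["name"]]
    def pc(pts): return poly_cov([proj(p,pts)],x0,y0,w,h)>0
    R=np.array([[np.cos(yaw),-np.sin(yaw)],[np.sin(yaw),np.cos(yaw)]])
    outer=pc(circ((x,y),zp,33)); body=poly_cov([proj(p,np.vstack([circ((x,y),zp,33),circ((x,y),30,33)]))],x0,y0,w,h)>0
    plate=pc(circ((x,y),zp,ring)); bore=pc(circ((x,y),zp,16.5))
    q=np.array([[a*6,b*23] for a in(-1,1) for b in(-1,1)])@R.T+[x,y]; slot=pc(np.c_[q,np.full(4,zp)])
    q=np.array([[a*12,b*2] for a in(-1,1) for b in(-1,1)])@R.T+[x,y]; ton=pc(np.c_[q,np.full(4,zp-6)])
    hole=bore|slot; ton&=hole
    regs=[plate&~hole,hole&~ton,ton,outer&~plate,body&~outer]
    A=np.stack([down(m.astype(float),w,h).ravel() for m in regs],1)
    wgt=down((body).astype(float),w,h).ravel()
    I=p["color"][y0:y0+h,x0:x0+w].reshape(-1,3).astype(float)
    bg=1-A.sum(1); A=np.c_[A,bg]
    near=wgt>0.0
    nb=cv2.dilate(near.reshape(h,w).astype(np.uint8),np.ones((3,3))).ravel()>0
    A=A[nb]; I=I[nb]
    B,_,_,_=np.linalg.lstsq(A,I,rcond=None); r=I-A@B
    return np.minimum(np.abs(r),80).mean()
SOCKWIN={}
def fitn(fun,th0,ps,sc=(4,4,0.2)):
    best=None
    for d in(-0.3,-0.15,0,0.15,0.3):
        s0=np.array([0,0,d/sc[2]])
        f=lambda u: sum(fun((th0[0]+u[0]*sc[0],th0[1]+u[1]*sc[1],th0[2]+u[2]*sc[2]),p) for p in ps)
        sim=np.vstack([s0]+[s0+e for e in np.eye(3)*0.8])
        r=minimize(f,s0,method="Nelder-Mead",options=dict(initial_simplex=sim,xatol=.01,fatol=1e-3,maxiter=150))
        if best is None or r.fun<best.fun: best=r
    return np.array(th0)+best.x*np.array(sc),best.fun
E
cat > f1.py <<'E'
import fit; from fit import *
import pickle
P=pickle.load(open("P0.pkl","rb"))
for n in P: P[n]["name"]=n
for n,p in P.items():
    c=proj(p,[494,240,35])[0]; KEYWIN[n]=(int(c[0])-26,int(c[1])-26)
    c=proj(p,[606.5,71,50])[0]; SOCKWIN[n]=(int(c[0])-20,int(c[1])-20)
for ps in ([P["top"]],[P["scene"]],[P["top"],P["scene"]]):
    nm=[p["name"] for p in ps]
    r,f=fitn(keyres,(494,240,-0.5),ps); print("key",nm,r.round(2),np.degrees(r[2]).round(1),f)
    r,f=fitn(sockres,(606.5,72,0.75-1.57),ps); print("sock",nm,r.round(2),np.degrees(r[2]).round(1),f)
E
time python3 f1.py
```

```text
key ['top'] [493.21 239.74  -0.72] -41.4 9.881269900076893
sock ['top'] [605.45  72.13  -0.79] -45.2 22.03463454499587
key ['scene'] [4.9628e+02 2.3870e+02 1.6000e-01] 9.2 25.088121879481694
sock ['scene'] [609.03  72.13  -0.81] -46.5 24.117962819596453
key ['top', 'scene'] [494.23 240.07  -2.04] -116.9 32.91443956446135
sock ['top', 'scene'] [606.72  72.49  -0.81] -46.4 50.960833579534786
real	0m30.159s
user	0m25.733s
sys	0m3.680s
```

```bash
cat > f2.py <<'E'
import fit; from fit import *
import pickle
P=pickle.load(open("P0.pkl","rb"))
for n in P: P[n]["name"]=n
for n,p in P.items():
    c=proj(p,[494,240,35])[0]; KEYWIN[n]=(int(c[0])-26,int(c[1])-26)
    c=proj(p,[606.5,71,50])[0]; SOCKWIN[n]=(int(c[0])-20,int(c[1])-20)
for ps in ([P["top"]],[P["scene"]],[P["top"],P["scene"]]):
    nm=[p["name"] for p in ps]
    r,f=fitn(keyres,(494,240,-2.04),ps); print("key",nm,r.round(2),np.degrees(r[2]).round(1),f)
kr=r
# overlays
for n,p in P.items():
    im=cv2.resize(p["color"],None,fx=8,fy=8,interpolation=cv2.INTER_CUBIC)
    def dr(pts,col):
        uv=((proj(p,pts)+.5)*8-.5); cv2.polylines(im,[np.round(cv2.convexHull(uv.astype(np.float32))).astype(int)],True,col,1)
    x,y,yw=kr; dr(wing(x,y,yw,24,62),(0,0,255)); dr(wing(x,y,yw,62,62.01),(0,255,255)); dr(circ((x,y),24,24),(255,0,0))
    x,y,yw=606.7,72.5,-.81
    R=np.array([[np.cos(yw),-np.sin(yw)],[np.sin(yw),np.cos(yw)]])
    dr(circ((x,y),62,33),(255,0,0));dr(circ((x,y),62,16.5),(0,0,255))
    q=np.array([[a*6,b*23] for a in(-1,1) for b in(-1,1)])@R.T+[x,y]; dr(np.c_[q,np.full(4,62)],(0,255,0))
    o=[]
    for c in (proj(p,[494,240,35])[0],proj(p,[606,72,55])[0]):
        u,v=(c*8).astype(int); o.append(im[v-180:v+180,u-180:u+180])
    cv2.imwrite(f"pics/ov_{n}.png",np.hstack(o))
a=np.vstack([cv2.imread("pics/ov_scene.png"),cv2.imread("pics/ov_top.png")]); cv2.imwrite("pics/ov.png",cv2.resize(a,(600,600)))
E
python3 f2.py
```

```text
key ['top'] [493.26 239.67  -1.97] -113.0 9.342256792367268
key ['scene'] [495.73 239.52  -2.09] -119.5 23.142826017216592
key ['top', 'scene'] [494.55 240.5   -2.07] -118.5 32.82669860140881
```

View pics/ov.png

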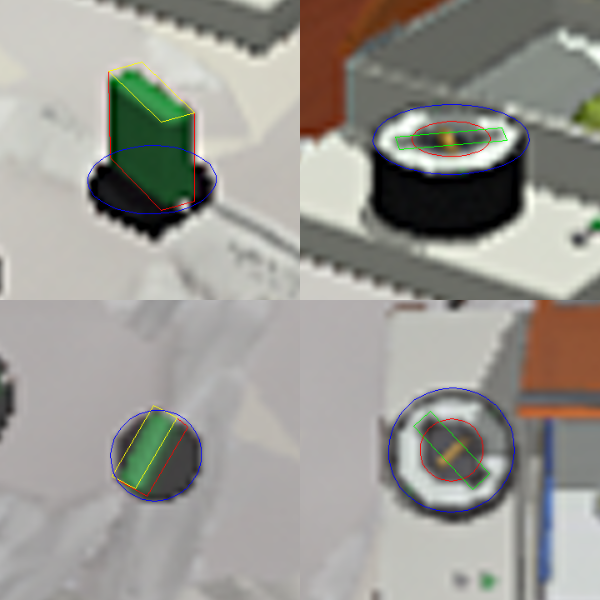

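```bash
cat > plan.py <<'E'
import numpy as np
from scipy.spatial.transform import Rotation as Ro
def rows(p0,yaw0,pts,grip,dec=2,rot0=None):
    """pts: list of (x,y,z,yaw,n). prints rows (tool-frame) simulating rounding"""
    p=np.array(p0,float); R=Ro.from_euler('xyz',rot0) if rot0 is not None else Ro.from_euler('xyz',[-np.pi/2,0,yaw0])
    out=[]
    for (x,y,z,yaw,n) in pts:
        g=np.array([x,y,z],float); Rg=Ro.from_euler('xyz',[-np.pi/2,0,yaw])
        for i in range(n):
            k=n-i
            d=R.inv().apply((g-p)/k)/50; w=(R.inv()*Rg).as_rotvec()/k/0.12
            d=np.round(d,dec); w=np.round(w,dec)
            if abs(d).max()>1 or abs(w).max()>1: print("BIG",d,w)
            p=p+R.apply(d*50); R=R*Ro.from_rotvec(w*0.12)
            out.append(" ".join(f"{v:g}" for v in np.r_[d,w]+0.0)+f" {grip:g}")
    print("; ".join(out)); print(len(out),p.round(1),R.as_euler('xyz').round(3))
E
python3 - <<'E'
from plan import *
from cell import ctrl
s=ctrl.read_state()
rows(s["eef_pos"],0,[(624,-54,285,0.0,18),(624,-54,250,0,2)],0,rot0=s["tool_rot"])
E
```

```text
-0.41 -0.06 0.62 0 -0.55 0 0; -0.37 -0.06 0.65 0 -0.55 0 0; -0.33 -0.06 0.67 0 -0.55 0 0; -0.28 -0.06 0.69 0 -0.55 0 0; -0.24 -0.06 0.71 0 -0.55 0 0; -0.19 -0.06 0.72 0 -0.55 0 0; -0.14 -0.06 0.73 0 -0.55 0 0; -0.09 -0.06 0.74 0 -0.56 0 0; -0.04 -0.06 0.75 0 -0.55 0 0; 0.01 -0.06 0.75 0 -0.56 0 0; 0.06 -0.06 0.74 0 -0.55 0 0; 0.11 -0.06 0.74 0 -0.56 0 0; 0.16 -0.06 0.73 0 -0.55 0 0; 0.2 -0.06 0.72 0 -0.56 0 0; 0.25 -0.06 0.7 0 -0.55 0 0; 0.3 -0.06 0.69 0 -0.56 0 0; 0.35 -0.06 0.66 0 -0.55 0 0; 0.38 -0.05 0.64 0 -0.56 0 0; 0 0.35 0 0 0 0 0; 0 0.35 0 0 0 0 0
20 [623.8 -54.1 249.8] [-1.571 -0.     0.   ]
```

step_arm --moves "-0.41 -0.06 0.62 0 -0.55 0 0; -0.37 -0.06 0.65 0 -0.55 0 0; -0.33 -0.06 0.67 0 -0.55 0 0; -0.28 -0.06 0.69 0 -0.55 0 0; -0.24 -0.06 0.71 0 -0.55 0 0; -0.19 -0.06 0.72 0 -0.55 0 0; -0.14 -0.06 0.73 0 -0.55 0 0; -0.09 -0.06 0.74 0 -0.56 0 0; -0.04 -0.06 0.75 0 -0.55 0 0; 0.01 -0.06 0.75 0 -0.56 0 0; 0.06 -0.06 0.74 0 -0.55 0 0; 0.11 -0.06 0.74 0 -0.56 0 0; 0.16 -0.06 0.73 0 -0.55 0 0; 0.2 -0.06 0.72 0 -0.56 0 0; 0.25 -0.06 0.7 0 -0.55 0 0; 0.3 -0.06 0.69 0 -0.56 0 0; 0.35 -0.06 0.66 0 -0.55 0 0; 0.38 -0.05 0.64 0 -0.56 0 0; 0 0.35 0 0 0 0 0; 0 0.35 0 0 0 0 0"

```text
clock: 4.5
eef_pos: [624.8, -52.2, 249.8]
tool_rot: [-1.57, -0.002, 0.003]
force: [-0.2, -1.7, -0.5]
width: -0.2
```

Run:
```python
from plan import *
from cell import ctrl
s=ctrl.read_state()
pts=[]
th=np.linspace(1.05,0,15)
for t in th:
    r=163; pts.append((690-r*np.cos(t)+6*np.sin(t)+12, -54, 60+r*np.sin(t)+6*np.cos(t)-1.5,0,3 if t>1.04 else 1))
pts.append((539,-54,63.5,0,1))
rows(s["eef_pos"],0,pts,0,rot0=s["tool_rot"])
```

```text
0.01 0.31 -0.01 0 0.01 0.01 0; 0.01 0.31 -0.01 0 0.01 0 0; 0 0.32 -0.02 0 0 0.01 0; -0.21 0.12 0 0 0 0 0; -0.2 0.14 0 0 0 0 0; -0.19 0.15 0 0 0 0 0; -0.18 0.17 0 0 0 0 0; -0.17 0.18 0 0 0 0 0; -0.15 0.19 0 0 0 0 0; -0.14 0.2 0 0 0 0 0; -0.12 0.21 0 0 0 0 0; -0.11 0.22 0 0 0 0 0; -0.09 0.23 0 0 0 0 0; -0.07 0.23 0 0 0 0 0; -0.05 0.24 0 0 0 0 0; -0.04 0.24 0 0 0 0 0; -0.02 0.25 0 0 0 0 0; 0 0.02 0 0 0 0 0
18 [538.8 -54.2  63.4] [-1.57e+00  1.00e-03  1.00e-03]
```

step_arm --moves "0.01 0.31 -0.01 0 0.01 0.01 0; 0.01 0.31 -0.01 0 0.01 0 0; 0 0.32 -0.02 0 0 0.01 0; -0.21 0.12 0 0 0 0 0; -0.2 0.14 0 0 0 0 0; -0.19 0.15 0 0 0 0 0; -0.18 0.17 0 0 0 0 0; -0.17 0.18 0 0 0 0 0"

```text
clock: 5.3
eef_pos: [577.5, -55.8, 165.1]
tool_rot: [-1.571, 0.001, -0.002]
force: [1.4, 0.6, 0.4]
width: 0.3
```

Run:
```python
from h import *
p=get("scene"); crop(p,255,105,375,245,5,"pics/s2.png")
```

```text
(no output)
```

View pics/s2.png

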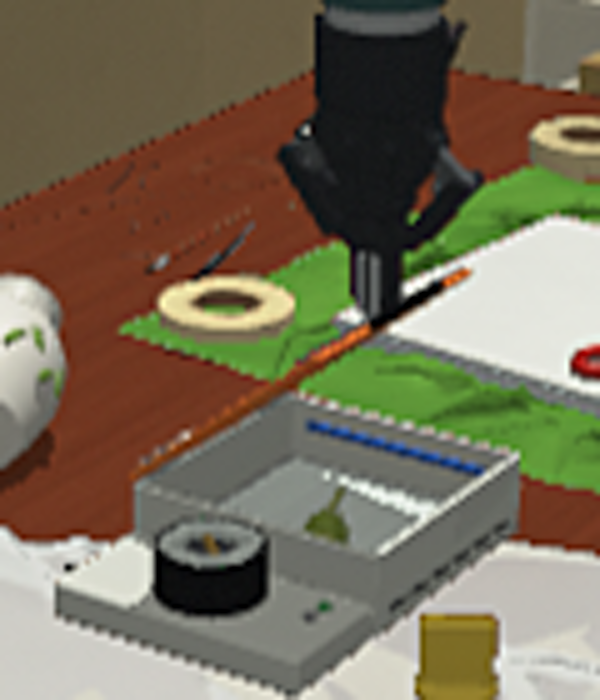

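The fingertips sit on the lid by the tab, around crop pixel (375, 320), and the lid is about 0.6 rad open and moving. I'll carry on along the arc.

step_arm --moves "-0.15 0.19 0 0 0 0 0; -0.14 0.2 0 0 0 0 0; -0.12 0.21 0 0 0 0 0; -0.11 0.22 0 0 0 0 0; -0.09 0.23 0 0 0 0 0; -0.07 0.23 0 0 0 0 0; -0.05 0.24 0 0 0 0 0; -0.04 0.24 0 0 0 0 0; -0.02 0.25 0 0 0 0 0; 0 0.02 0 0 0 0 0; 0 0 0 0 0 0 0"

```text
clock: 6.45
eef_pos: [538.3, -55.8, 65.7]
tool_rot: [-1.572, 0.0, -0.002]
force: [-4.4, 1.3, 23.4]
width: 0.2
```

Run:
```python
from plan import *
from cell import ctrl
s=ctrl.read_state()
rows(s["eef_pos"],0,[(538,-50,190,0.0,4),(494.3,239.8,170,1.085,10)],0.6,rot0=s["tool_rot"])
```

```text
0 -0.62 0.03 0 0 0 0.6; 0 -0.62 0.03 0 -0.01 0 0.6; 0 -0.62 0.03 0 0 0 0.6; -0.01 -0.63 0.02 0.01 -0.01 0 0.6; -0.09 0.04 0.58 0 -0.9 0 0.6; -0.02 0.04 0.59 0 -0.9 0 0.6; 0.04 0.04 0.58 0 -0.9 0 0.6; 0.1 0.04 0.58 0 -0.91 0 0.6; 0.16 0.04 0.56 0 -0.9 0 0.6; 0.23 0.04 0.54 0 -0.91 0 0.6; 0.28 0.04 0.51 0 -0.9 0 0.6; 0.34 0.04 0.48 0 -0.91 0 0.6; 0.39 0.04 0.45 0 -0.9 0 0.6; 0.43 0.05 0.4 0 -0.91 0 0.6
14 [494.2 240.  169.8] [-1.57   0.     1.085]
```

step_arm --moves "0 -0.62 0.03 0 0 0 0; 0 -0.62 0.03 0 -0.01 0 0; 0 -0.62 0.03 0 0 0 0.6; -0.01 -0.63 0.02 0.01 -0.01 0 0.6; -0.09 0.04 0.58 0 -0.9 0 0.6; -0.02 0.04 0.59 0 -0.9 0 0.6; 0.04 0.04 0.58 0 -0.9 0 0.6; 0.1 0.04 0.58 0 -0.91 0 0.6; 0.16 0.04 0.56 0 -0.9 0 0.6; 0.23 0.04 0.54 0 -0.91 0 0.6; 0.28 0.04 0.51 0 -0.9 0 0.6; 0.34 0.04 0.48 0 -0.91 0 0.6; 0.39 0.04 0.45 0 -0.9 0 0.6; 0.43 0.05 0.4 0 -0.91 0 0.6; 0 0 0 0 0 0 0.6"

```text
clock: 7.95
eef_pos: [492.3, 245.2, 167.7]
tool_rot: [-1.566, -0.004, 1.093]
force: [0.0, 0.0, -0.1]
width: 51.5
```

Run:
```python
from h import *
from cell import ctrl,nets
s=ctrl.read_state(); print(s["eef_pos"].round(1),s["tool_rot"].round(3),s["width"],s["force"].round(1))
p=get("scene"); q=get("top")
crop(p,235,145,375,285,5,"pics/s3.png"); crop(q,195,165,355,265,5,"pics/t3.png")
for k in ("lid_tab",):
    for i in (p,q): print([(d["position"].round(1),round(d["conf"],2)) for d in nets.place_of(i,k)])
```

```text
[492.3 245.2 167.7] [-1.566 -0.004  1.093] 51.45446572432348 [ 0.   0.  -0.1]Traceback (most recent call last):
  File "<stdin>", line 7, in <module>
AttributeError: 'list' object has no attribute 'round'. Did you mean: 'count'?
```

View pics/s3.png

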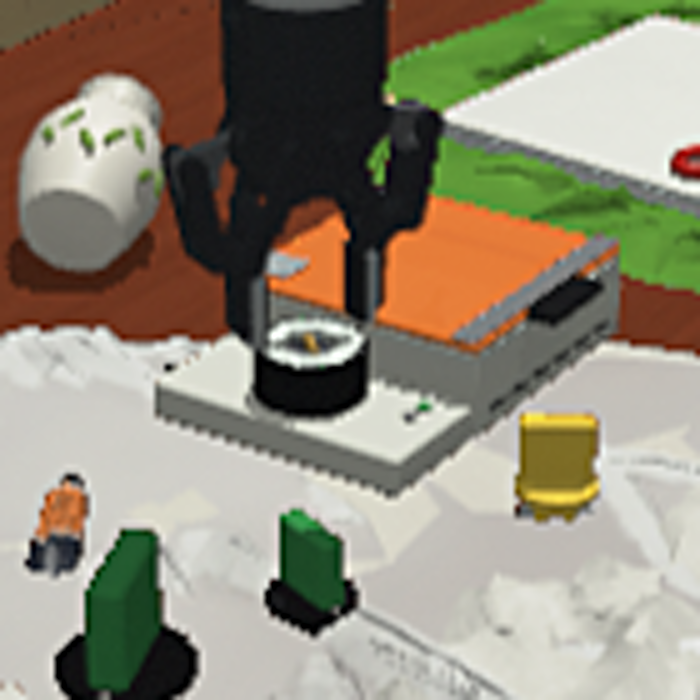

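View pics/t3.png

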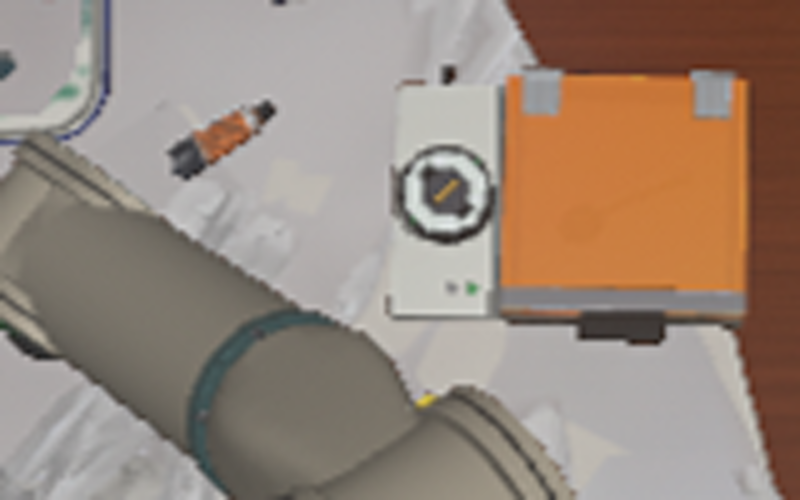

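Run:
```python
from plan import *
from cell import ctrl
from h import *
s=ctrl.read_state(); print(s["clock"],s["eef_pos"].round(1),s["tool_rot"].round(3))
p=get("scene"); e=s["eef_pos"]; print(proj(p,[e,e+[0,0,5]]))
from scipy.spatial.transform import Rotation as Ro
x=Ro.from_euler('xyz',s["tool_rot"]).apply([1,0,0]); print([proj(p,e+k*x*25.7+[0,0,5]) for k in(-1,1)])
s=ctrl.read_state(); 
rows(s["eef_pos"],0,[(494.3,239.8,110,1.085,3),(494.3,239.8,75,1.085,3)],0.6,rot0=s["tool_rot"])
```

```text
8.1 [493.8 238.9 167.4] [-1.568e+00  1.000e-03  1.084e+00]
[[297.23829762 211.01942067]
 [297.22716407 209.13482069]]
[array([[306.6723083 , 206.85043637]]), array([[287.59741959, 211.46385207]])]
0.01 0.38 0 -0.01 -0.01 0 0.6; 0.01 0.39 0 0 0 -0.01 0.6; 0.01 0.38 0.01 -0.01 -0.01 0 0.6; 0 0.23 0 0 0 0 0.6; 0 0.24 0 0 0 0 0.6; 0 0.23 0 0 0 0 0.6
6 [494.2 239.9  75.1] [-1.571  0.     1.085]
```

step_arm --moves "0.01 0.38 0 -0.01 -0.01 0 0.6; 0.01 0.39 0 0 0 -0.01 0.6; 0.01 0.38 0.01 -0.01 -0.01 0 0.6; 0 0.23 0 0 0 0 0.6; 0 0.24 0 0 0 0 0.6; 0 0.23 0 0 0 0 0.6; 0 0 0 0 0 0 0.6"

```text
clock: 8.85
eef_pos: [493.3, 240.8, 74.2]
tool_rot: [-1.57, 0.001, 1.087]
force: [-0.2, -1.0, 0.5]
width: 50.8
```

Run:
```python
from h import *
from cell import ctrl
s=ctrl.read_state(); print(s["eef_pos"].round(1))
p=get("scene")
crop(p,255,205,345,285,8,"pics/s4.png")
from plan import *
s=ctrl.read_state(); print(s["eef_pos"].round(1),s["tool_rot"].round(3))
rows(s["eef_pos"],0,[(494.3,239.8,32,1.085,4)],0.6,rot0=s["tool_rot"])
```

```text
[493.3 240.8  74.2]
[493.6 241.2  75. ] [-1.57  -0.     1.087]
0 0.21 -0.01 0 0 0 0.6; -0.01 0.22 -0.01 0 0.01 0 0.6; 0 0.21 0 0 0 0 0.6; -0.01 0.22 -0.01 -0.01 0.01 0 0.6
4 [494.4 239.7  32. ] [-1.571 -0.     1.085]
```

View pics/s4.png

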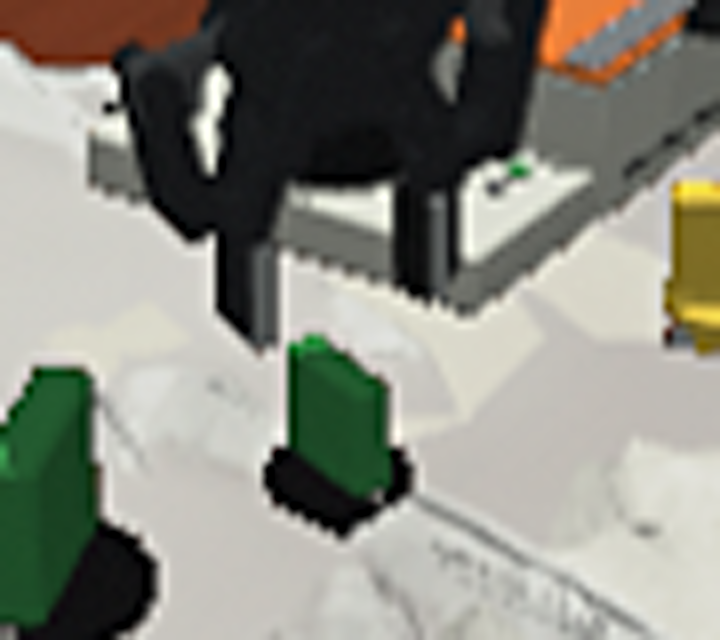

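step_arm --moves "0 0.21 -0.01 0 0 0 0.6; -0.01 0.22 -0.01 0 0.01 0 0.6; 0 0.21 0 0 0 0 0.6; -0.01 0.22 -0.01 -0.01 0.01 0 0.6; 0 0 0 0 0 0 0.6; 0 0 0 0 0 0 0; 0 0 0 0 0 0 0; 0 0 0 0 0 0 0; 0 0 0 0 0 0 0; 0 0 0 0 0 0 0"

```text
clock: 9.9
eef_pos: [495.1, 240.3, 33.0]
tool_rot: [-1.572, -0.002, 1.085]
force: [-0.3, 0.1, 3.9]
width: 13.2
```

Run:
```python
from plan import *
from cell import ctrl
s=ctrl.read_state(); print(s["eef_pos"].round(1),s["tool_rot"].round(3))
rows(s["eef_pos"],0,[(494.5,240,140,1.085,4),(607,72.1,130,2.335,12)],0,rot0=s["tool_rot"])
```

```text
[495.1 240.3  33. ] [-1.572 -0.002  1.085]
0 -0.53 0 0 0 0 0; 0 -0.54 0 0 0 0.01 0; 0 -0.53 0 0.01 0 0 0; -0.01 -0.54 0.01 0 0 0.01 0; -0.16 0.02 -0.3 0 -0.87 0 0; -0.19 0.02 -0.28 0 -0.87 0 0; -0.22 0.02 -0.26 0 -0.87 0 0; -0.24 0.02 -0.23 0 -0.87 0 0; -0.27 0.02 -0.21 0 -0.87 0 0; -0.29 0.01 -0.18 0 -0.87 0 0; -0.3 0.02 -0.15 0 -0.87 0 0; -0.32 0.01 -0.11 0 -0.87 0 0; -0.32 0.02 -0.08 0 -0.86 0 0; -0.33 0.01 -0.05 0 -0.87 0 0; -0.34 0.02 -0.01 0 -0.86 0 0; -0.33 0.01 0.03 0 -0.87 0 0
16 [606.8  72.1 130.1] [-1.571  0.     2.335]
```

step_arm --moves "0 -0.53 0 0 0 0 0; 0 -0.54 0 0 0 0.01 0; 0 -0.53 0 0.01 0 0 0; -0.01 -0.54 0.01 0 0 0.01 0; -0.16 0.02 -0.3 0 -0.87 0 0; -0.19 0.02 -0.28 0 -0.87 0 0; -0.22 0.02 -0.26 0 -0.87 0 0; -0.24 0.02 -0.23 0 -0.87 0 0; -0.27 0.02 -0.21 0 -0.87 0 0; -0.29 0.01 -0.18 0 -0.87 0 0; -0.3 0.02 -0.15 0 -0.87 0 0; -0.32 0.01 -0.11 0 -0.87 0 0; -0.32 0.02 -0.08 0 -0.86 0 0; -0.33 0.01 -0.05 0 -0.87 0 0; -0.34 0.02 -0.01 0 -0.86 0 0; -0.33 0.01 0.03 0 -0.87 0 0; 0 0 0 0 0 0 0; 0 0 0 0 0 0 0"

```text
clock: 11.7
eef_pos: [605.8, 72.0, 129.2]
tool_rot: [-1.569, -0.001, 2.332]
force: [-0.3, 0.1, -1.3]
width: 12.9
```

Run:
```python
from h import *
from cell import ctrl
import pickle
p=get("scene");q=get("top")
s=ctrl.read_state(); print(s["clock"],s["eef_pos"].round(1),s["tool_rot"].round(3),s["width"],s["force"].round(1))
pickle.dump({"scene":p,"top":q,"e":s["eef_pos"],"r":s["tool_rot"]},open("P1.pkl","wb"))
crop(p,255,150,345,250,7,"pics/s5.png")
crop(q,240,165,340,235,7,"pics/t5.png")
```

```text
11.8 [605.7  73.2 129.7] [-1.570e+00 -1.000e-03  2.335e+00] 13.486409668445262 [-0.   0.1 -0.4]
```

View pics/s5.png

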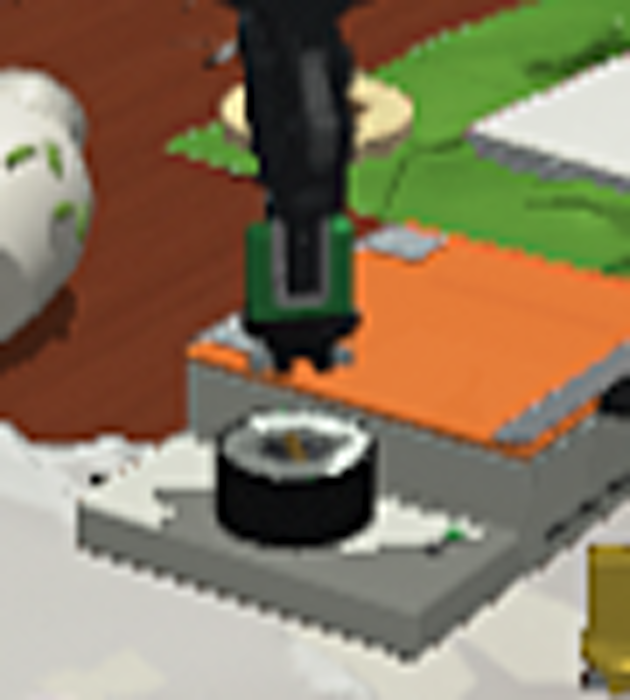

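View pics/t5.png

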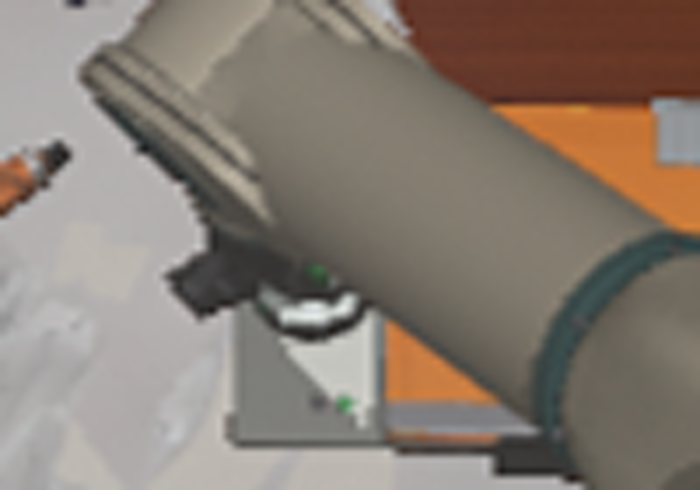

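Run:
```python
from fit import *
import pickle
P=pickle.load(open("P1.pkl","rb")); p=P["scene"]; e=P["e"]; yaw=P["r"][2]
im=p["color"].astype(float)
g=im[:,:,1]-np.maximum(im[:,:,0],im[:,:,2])
print("green rows")
for v in range(180,198):
    r=g[v,284:312]; print(v," ".join(f"{int(a):3d}" for a in r))
print("gray"); gr=im.mean(2)
for v in range(194,206): print(v," ".join(f"{int(a):3d}" for a in gr[v,284:312]))
print("turret")
for v in range(214,226): print(v," ".join(f"{int(a):3d}" for a in gr[v,282:313]))
dz=e[2]-33
tz=np.array([-np.sin(yaw),np.cos(yaw)])
for d in(-2,0,2):
    c=e[:2]+tz*d
    w=proj(p,wing(c[0],c[1],yaw,24+dz,62+dz)); 
    lug=wing(c[0],c[1],yaw,dz,dz+7,7,42); l=proj(p,lug); f=proj(p,circ(c,21+dz,24))
    print(d,"wing u",w[:,0].min().round(2),w[:,0].max().round(2),"v",w[:,1].min().round(2),w[:,1].max().round(2),"lug",l[:,0].min().round(2),l[:,0].max().round(2),l[:,1].max().round(2),"fl",f[:,0].min().round(2),f[:,0].max().round(2))
for c in ((607,72.1),(605.5,72.1),(608.5,72.1)):
    t=proj(p,circ(c,46,33)); print(c,"turret u",t[:,0].min().round(2),t[:,0].max().round(2), proj(p,circ(c,62,33))[:,1].min().round(2), proj(p,circ(c,30,33))[:,1].max().round(2))
```

```text
green rows
180 -59 -59 -60 -58 -59 -61 -62 -63 -47  -5  -3  -2  -3  -3   0  -1  -3  -2  11  20 -29 -57  21  20  31  61  56  64
181 -59 -59 -59 -59 -59 -59 -47 -26 -18  11  -2  -1  -3  -2  -2  -4  -3   2  40  65  53 -52 -79 -78 -59  15  20  35
182 -57 -60 -59 -58 -60 -55   4  47  46  30  -3   0  -1   0  -2  -2  -2   3  48  77  70   5 -75 -69 -68 -44 -18  -8
183 -58 -59 -59 -58 -61 -53  34  46  47  35  -4   0  -2   0   0  -3  -3   2  36  48  44   3 -71 -37 -11  -4  -1  -3
184 -59 -56 -55 -57 -62 -56  32  40  41  28  -4   1  -3  -2  -2  -2  -2   2  32  39  36  12 -16   1  -3  -1   0   0
185 -57 -56 -55 -56 -60 -57  32  39  41  28  -4   1  -3  -1  -3  -2  -3   2  32  40  36   6 -32 -48 -20   1  -2  -4
186 -56 -57 -55 -58 -64 -59  32  40  40  28  -5   1  -3  -2  -1  -3  -3   2  33  38  39 -37 -121 -123 -105 -88 -73 -50
187 -56 -59 -57 -61 -63 -58  32  39  40  27  -4   0  -1  -2  -3  -2  -3   2  33  38  36 -44 -124 -112 -111 -113 -116 -117
188 -59 -59 -58 -59 -61 -57  31  39  41  28  -4   0  -2  -2  -2  -2  -3   2  32  38  36 -42 -120 -109 -107 -107 -108 -110
189 -60 -59 -56 -58 -61 -59  3
[... 3692 characters left out ...]
  15  13  12  15  16  12  10   5   0 107 235 220 219 222
224 128 128 132 126  28   2  11  11  13  14  11  13  14  13  13  15  15  14  13  15  12  11  10   7   0  41 147 229 217 215 216
225 129 128 130 129  93  32   0   9  11  13  12  12  14  15  14  15  13  14  11  12  11   9   6   0  34 132 206 223 217 216 216
-2 wing u 288.46 304.45 v 180.09 195.83 lug 288.9 304.21 203.18 fl 287.87 305.18
0 wing u 289.18 305.17 v 180.04 195.78 lug 289.62 304.92 203.12 fl 288.59 305.89
2 wing u 289.9 305.89 v 179.98 195.72 lug 290.33 305.62 203.06 fl 289.3 306.6
(607, 72.1) turret u 285.56 308.84 207.76 228.4
(605.5, 72.1) turret u 286.0 309.29 207.89 228.54
(608.5, 72.1) turret u 285.13 308.4 207.64 228.26
```

Run:
```python
from plan import *
from cell import ctrl
s=ctrl.read_state(); print(s["eef_pos"].round(1),s["tool_rot"].round(3))
rows(s["eef_pos"],0,[(607.7,74.2,99,2.335,5)],0,rot0=s["tool_rot"])
```

```text
[605.7  73.2 129.7] [-1.570e+00 -1.000e-03  2.335e+00]
0 0.12 -0.01 0 0 0 0; 0 0.12 -0.01 0 0 0 0; 0 0.12 -0.01 0 0 0 0; -0.01 0.13 -0.01 0 0 0 0; 0 0.12 0 -0.01 0 0.01 0
5 [607.5  74.2  99.2] [-1.571e+00  1.000e-03  2.335e+00]
```

step_arm --moves "0 0.12 -0.01 0 0 0 0; 0 0.12 -0.01 0 0 0 0; 0 0.12 -0.01 0 0 0 0; -0.01 0.13 -0.01 0 0 0 0; 0 0.12 0 0 0 0 0; 0 0 0 0 0 0 0; 0 0 0 0 0 0 0; 0 0 0 0 0 0 0"

```text
clock: 12.6
eef_pos: [608.5, 73.0, 99.3]
tool_rot: [-1.57, 0.0, 2.335]
force: [0.6, 0.6, -1.4]
width: 13.2
```

Run:
```python
from h import *
from cell import ctrl
import pickle
p=get("scene");q=get("top")
s=ctrl.read_state(); print(s["clock"],s["eef_pos"].round(1),s["tool_rot"].round(3),s["width"],s["force"].round(1))
pickle.dump({"scene":p,"top":q,"e":s["eef_pos"],"r":s["tool_rot"]},open("P2.pkl","wb"))
crop(p,270,170,325,240,9,"pics/s6.png")
im=p["color"].astype(float); gr=im.mean(2)
for v in range(188,208): print(v," ".join(f"{int(a):3d}" for a in gr[v,284:312]))
```

```text
12.7 [608.5  72.9  99.4] [-1.57   0.     2.335] 12.979201515902616 [-0.2  0.3 -1.2]
188  65  68  66  66  65  66  68  72  55  19  21  22  26  34  34  34  32  21  21  81 149 140 138 136 136 136 136 137
189  68  66  65  64  65  68  70  67  29  17  21  20  25  28  27  26  25  17  20  80 148 138 136 136 136 136 136 136
190  66  65  66  66  68  68  69  66  26  18  17  20  22  22  23  19  17  25  29  89 147 138 136 136 136 136 136 136
191  64  66  68  69  68  72  87  67  44  53  47  16  21  21  20  24  43  62  75 109 139 140 136 136 136 136 136 136
192  67  67  67  68  66  64  78  56  62  78  84  13  21  21  19  31  67  83  89  86 107 142 136 136 136 135 135 136
193  68  68  66  66  61  43  51  55  60  79  94  15  24  32  19  30  64  71  48  46  87 144 137 136 136 136 136 135
194  67  66  61  65  84  56  46  46  52  81  93  10  25  37  22  30  64  68  42  43  88 145 137 136 136 135 136 136
195  63  60  66 116 180  79  38  45  53  85  92  11  20  24  21  30  64  69  43  46  90 145 138 136 136 136 135 136
196  65 101 135 167 219  93  37  44  55  86  93  12  22  24  20  29  63  69  42  46  89 
[... 603 characters left out ...]
 137
202  95  83  91  86 105  67  43  46  49  70  94  85  76  71  72  82  86  50  43  50 103 157 140 137 137 138 137 137
203 117 114 116  94  75  24  46  48  47  52  76  87  84  75  73  64  62  46  45  49  96 146 142 138 137 137 137 138
204 107 107 108 112  86  36  41  47  45  40  40  39  39  37  38  38  39  39  35  24  29  85 146 139 137 137 137 137
205 108 108 109 107  76  48  22  31  29  23  22  22  21  14  14  13  12  19  19  15  20  75 148 140 137 137 137 137
206 107 108 109 107  87   4   4  12  15  12  13  12  15  14  15  15  17  27  22  14  30  93 150 143 141 139 139 138
207 108 107 107 112 109  68  11   9  14  15  16  16  18  18  15  14  15  10   4  12  54  98 126 130 136 141 142 141
```

View pics/s6.png

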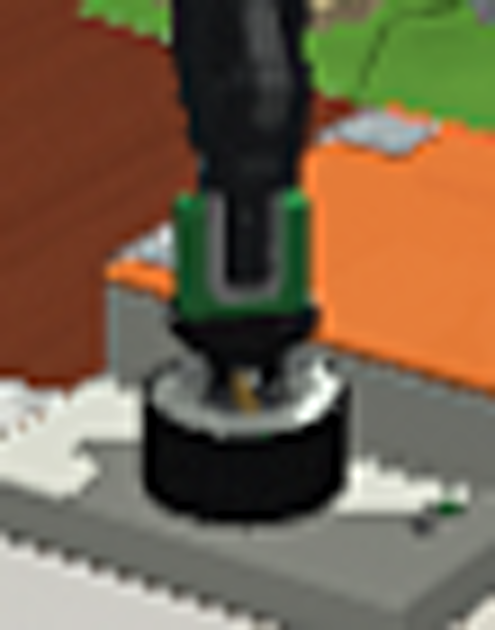

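step_arm --moves "0 0.06 0 0 0 0 0; 0 0.06 0 0 0 0 0; 0 0.04 0 0 0 0 0; 0 0 0 0 0 0 0; 0 0 0 0 0 0 0"

```text
clock: 13.2
eef_pos: [608.2, 72.9, 91.0]
tool_rot: [-1.569, -0.0, 2.335]
force: [-0.5, -0.1, -0.9]
width: 13.0
```

Run:
```python
from h import *
from cell import ctrl
p=get("scene")
s=ctrl.read_state(); print(s["clock"],s["eef_pos"].round(1),s["tool_rot"].round(3),s["width"],s["force"].round(1),s["torque"].round(2))
crop(p,270,170,325,240,9,"pics/s7.png")
```

```text
13.25 [608.3  72.9  91.1] [-1.57   0.     2.335] 13.08521492713188 [-0.3 -0.4 -1.4] [ 0.05 -0.04  0.01]
```

View pics/s7.png

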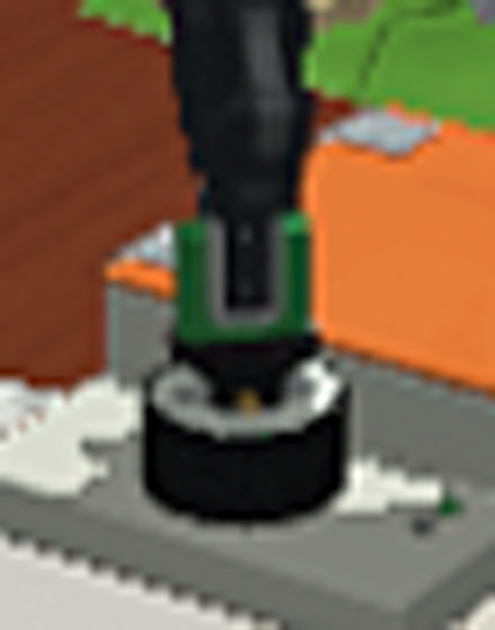

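step_arm --moves "0 0.04 0 0 0 0 0; 0 0.04 0 0 0 0 0; 0 0.04 0 0 0 0 0; 0 0.04 0 0 0 0 0; 0 0 0 0 0 0 0; 0 0 0 0 0 0 0"

```text
clock: 13.85
eef_pos: [608.5, 73.0, 83.3]
tool_rot: [-1.57, 0.0, 2.335]
force: [-0.5, -0.3, 3.6]
width: 13.0
```

Run:
```python
from h import *
from cell import ctrl
p=get("scene")
s=ctrl.read_state(); print(s["clock"],s["eef_pos"].round(1),s["tool_rot"].round(3),s["width"],s["force"].round(1),s["torque"].round(2))
crop(p,270,170,325,240,9,"pics/s8.png")
```

```text
13.9 [608.6  73.   83.4] [-1.57   0.     2.335] 12.876068044948369 [-0.8 -0.2  4.3] [-0.13  0.04 -0.04]
```

View pics/s8.png

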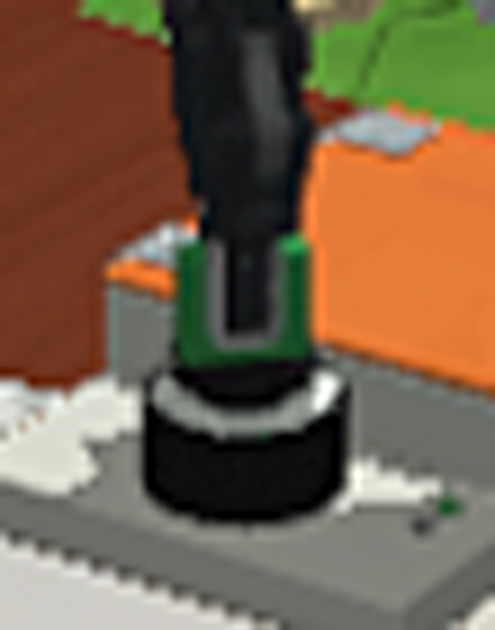

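step_arm --moves "0 0.04 0 0 0 0 0; 0 0.04 0 0 0 0 0; 0 0.04 0 0 0 0 0; 0 0.02 0 0 0 0 0; 0 0 0 0 0 0 0; 0 0 0 0 0 0 0"

```text
clock: 14.5
eef_pos: [608.6, 73.0, 77.1]
tool_rot: [-1.57, 0.001, 2.335]
force: [-2.3, -0.1, 10.9]
width: 13.2
```

Run:
```python
from h import *
from cell import ctrl
p=get("scene")
s=ctrl.read_state(); print(s["clock"],s["eef_pos"].round(1),s["tool_rot"].round(3),s["width"],s["force"].round(1),s["torque"].round(2))
crop(p,270,170,325,240,9,"pics/s9.png")
```

```text
14.55 [608.6  73.   77.1] [-1.570e+00  1.000e-03  2.335e+00] 13.149972225727709 [-2.  -1.6 11.5] [-0.21  0.45 -0.03]
```

View pics/s9.png

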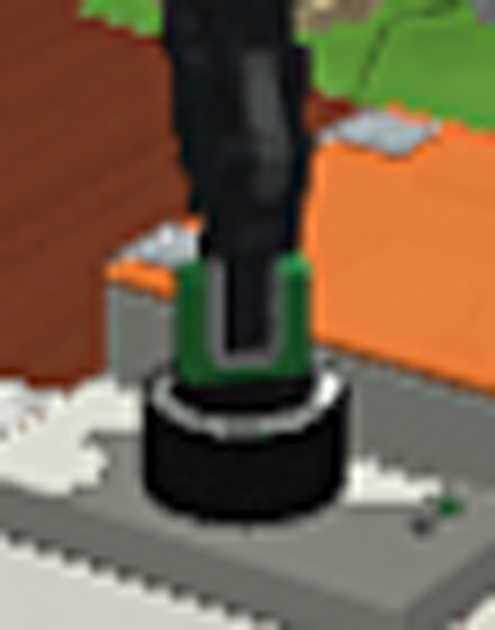

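Run:
```python
from plan import *
from cell import ctrl
s=ctrl.read_state(); e=s["eef_pos"]; d=1.8
tz=lambda y: np.array([-np.sin(y),np.cos(y)])
c=e[:2]+d*tz(2.335); print(c)
pts=[]
for k in range(1,17):
    y=2.335-0.1*k; q=c-d*tz(y); pts.append((q[0],q[1],e[2]-0.04*k,y,1))
rows(e,0,pts,0,rot0=[-np.pi/2,0,2.335])
```

```text
[607.27668796  71.72688254]
0 0 0 0 0.83 0 0; -0.01 0 0 0 0.84 0 0; 0 0 0 0 0.83 0 0; 0 0 0 0 0.83 0 0; -0.01 0 0 0 0.84 0 0; 0 0 0 0 0.83 0 0; -0.01 0.01 0 0 0.83 0 0; 0 0 0 0 0.84 0 0; 0 0 0 0 0.83 0 0; -0.01 0 0 0 0.83 0 0; 0 0 0 0 0.84 0 0; 0 0 0 0 0.83 0 0; -0.01 0 0 0 0.83 0 0; 0 0 0 0 0.84 0 0; -0.01 0 0 0 0.83 0 0; 0 0 0 0 0.83 0 0
16 [608.6  70.3  76.6] [-1.571  0.     0.735]
```

step_arm --moves "-0.004 0.002 0 0 0.83 0 0; -0.004 0.002 0 0 0.83 0 0; -0.004 0.002 0 0 0.83 0 0; -0.004 0.002 0 0 0.83 0 0; -0.004 0 0 0 0.83 0 0; -0.004 0 0 0 0.83 0 0; 0 0 0 0 0 0 0"

```text
clock: 15.25
eef_pos: [608.9, 72.2, 77.0]
tool_rot: [-1.571, 0.002, 1.736]
force: [-3.7, -0.1, 13.8]
width: 12.9
```

Run:
```python
from h import *
from cell import ctrl
p=get("scene")
s=ctrl.read_state(); print(s["clock"],s["eef_pos"].round(1),s["tool_rot"].round(3),s["width"],s["force"].round(1),s["torque"].round(2))
crop(p,270,170,325,240,9,"pics/s10.png")
```

```text
15.3 [608.9  72.2  77. ] [-1.571  0.002  1.738] 13.002291825094568 [-3.1 -0.5 14.7] [-0.14  0.75 -0.03]
```

View pics/s10.png

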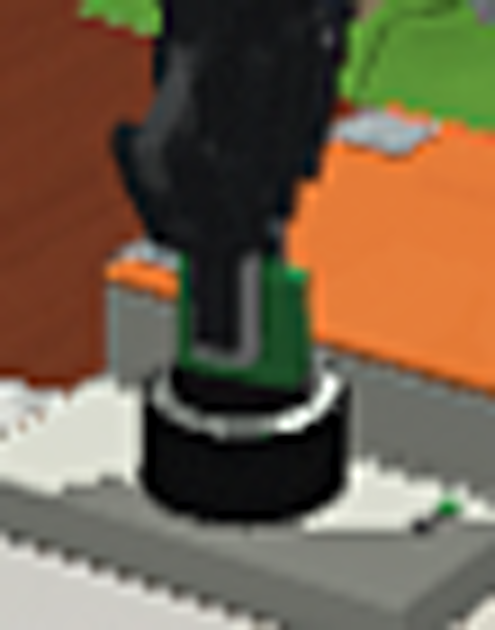

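step_arm --moves "-0.004 0 0 0 0.83 0 0; -0.004 0 0 0 0.83 0 0; -0.004 0 0 0 0.83 0 0; -0.004 0 0 0 0.83 0 0; -0.004 0 0 0 0.83 0 0; -0.004 0 0 0 0.83 0 0; -0.004 0 0 0 0.83 0 0; -0.004 0 0 0 0.83 0 0; -0.004 0 0 0 0.83 0 0; -0.004 0 0 0 0.8 0 0; 0 0 0 0 0 0 0; 0 0 0 0 0 0 0"

```text
clock: 16.5
eef_pos: [607.3, 70.9, 77.1]
tool_rot: [-1.57, 0.002, 0.746]
force: [-5.5, 0.6, 16.6]
width: 13.0
```

```bash
cat > look.py <<'E'
import sys
from h import *
from cell import ctrl,nets
import pickle
n=sys.argv[1]
p=get("scene");q=get("top")
s=ctrl.read_state(); print(s["clock"],s["eef_pos"].round(1),s["tool_rot"].round(3),s["width"],s["force"].round(1),s["torque"].round(2))
pickle.dump({"scene":p,"top":q,"e":s["eef_pos"],"r":s["tool_rot"]},open("P9.pkl","wb"))
crop(p,265,165,335,235,9,f"pics/s{n}.png"); crop(q,240,165,340,240,7,f"pics/t{n}.png")
E
python3 look.py 11
```

```text
16.6 [607.3  70.8  77. ] [-1.57   0.002  0.746] 13.080146975230521 [-6.   0.3 16.2] [0.06 1.24 0.02]
```

View pics/s11.png

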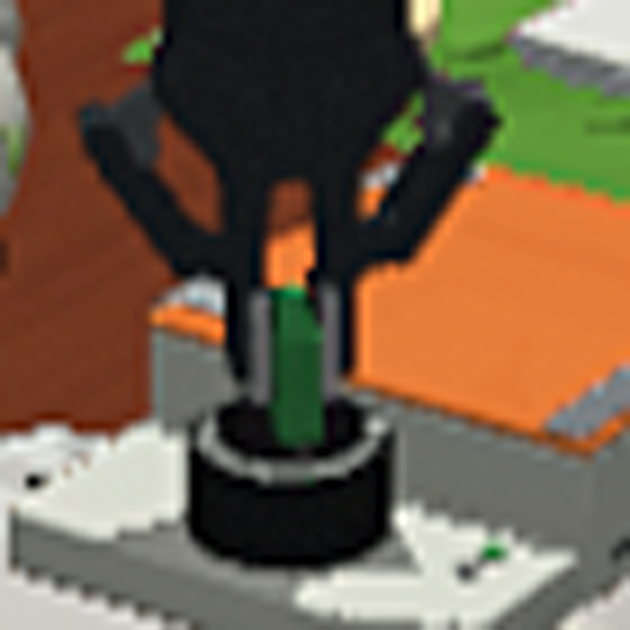

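View pics/t11.png

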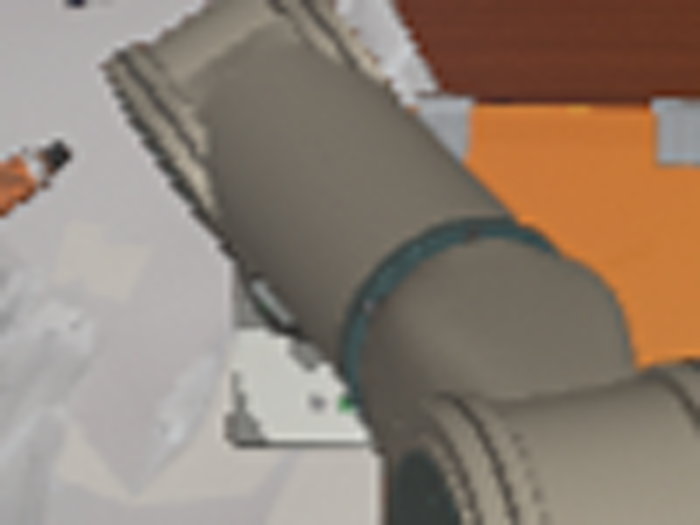

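Run:
```python
from h import *
from cell import ctrl
import pickle
for i in range(4):
    p=get("scene"); s=ctrl.read_state(); print(s["clock"],s["force"].round(1),s["torque"].round(3),s["tau"].round(3),s["qpos"][-1].round(3))
P=pickle.load(open("P9.pkl","rb"));p=P["scene"]
from fit import *
im=cv2.resize(p["color"],None,fx=10,fy=10,interpolation=cv2.INTER_CUBIC)
def dr(pts,col):
    uv=proj(p,pts)*10; cv2.polylines(im,[np.round(cv2.convexHull(uv.astype(np.float32))).astype(int)],True,col,1)
c=(607.1,71.9); yaw=0.746
dr(wing(*c,yaw,68,106),(0,0,255)); dr(wing(*c,yaw,106,106.01),(0,255,255)); dr(circ(c,62,33),(255,0,0)); dr(circ(c,68,24),(255,0,255))
cv2.imwrite("pics/ov2.png",im[1850:2350,2700:3250])
```

```text
16.65 [-5.3  0.2 15.6] [0.104 1.257 0.088] [  0.644 -48.902  -4.194 -13.26    0.775  -1.54   -0.072] 0.133
16.7 [-5.6  0.9 16. ] [0.073 1.232 0.094] [  0.663 -48.896  -4.19  -13.261   0.776  -1.54   -0.073] 0.133
16.75 [-5.6  1.6 16.3] [0.067 1.268 0.102] [  0.675 -48.894  -4.188 -13.261   0.776  -1.54   -0.074] 0.133
16.8 [-6.6  0.3 15.6] [0.048 1.246 0.147] [  0.683 -48.891  -4.187 -13.261   0.777  -1.539  -0.074] 0.133
```

View pics/ov2.png

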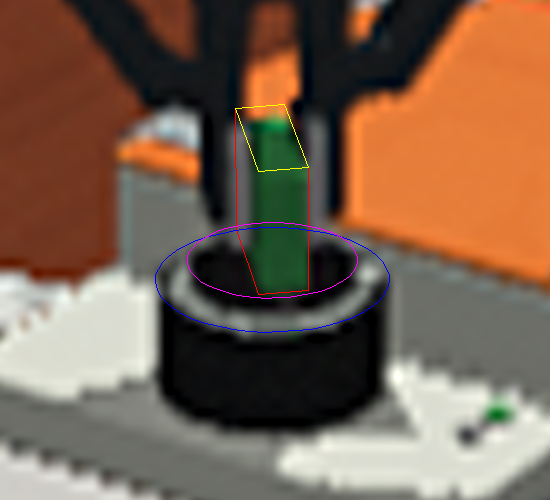

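Run:
```python
from fit import *
import pickle
P=pickle.load(open("P9.pkl","rb"));p=P["scene"]; im=p["color"].astype(float)
g=im[:,:,1]-np.maximum(im[:,:,0],im[:,:,2])
for v in range(194,216): print(v," ".join(f"{int(a):3d}" for a in g[v,288:306]),"|"," ".join(f"{int(a):3d}" for a in im[v,288:306].mean(1)))
for yaw in (0.6,0.746,0.9):
    print(yaw,proj(p,wing(607.1,71.9,yaw,68,106)).round(1).tolist())
```

```text
194  -3  -3  -2  -3  -3  -7 -61 -119 -109 -111 -117 -98 -10  -3  -3  -3  -5  -7 |  16  20  20  23  20  13  71 150 141 140 142 112   8  21  23  22  18  29
195  -1  -3  -4  -2  -3  -7 -63 -117 -117 -108 -125 -13  -6  -3  -1  -5  -8 -54 |  27  11  19  23  22  14  72 151 143 142 138   4  13  19  21  18  26  71
196   2   1  -3  -2  -3  -7 -51 -111 -81 -25 -70 -12  -3  -1  -2  -8 -42 -105 | 122  85  12  21  20  13  57 129 128 132 134  19  32  45  28  14  54 128
197   2   2  -2  -2  -1  -2  -3  25  50  70  64 -27  -4   1  -1  -7 -61 -117 | 187 156   3  16  27  56  60  29  55  83  78  31  48  85  55   9  73 151
198  -2   1  -3  -2  -1   1  -2  26  45  43  39   7  -3   1  -1  -9 -59 -117 | 175 183   3  17  42  95  98  30  54  53  49  13  42 101  72   7  69 150
199 -20   0  -4  -3   0   1  -2  20  47  44  44  27  -6   0   0 -11 -58 -117 | 143 155   6  15  44 100  89  25  58  59  54  34  39 100  70   7  68 149
200 -106 -78  -8  -2   0   1  -3  20  49  44  45  44  -2  -1  -1 -10 -58 -117 | 128 109   6  15  41  94  90  25  57  57  57  49  42  98  69   7  69 149
201 -120 -126 -10  -4  -2   0  -2  
[... 1925 characters left out ...]
214   6   5   0   0  -3   0  -2   2  14  19  15   7  10  -5  -3  -1   3   6 | 136  97  31   2   7  12  14  13  26  34  43  33  20   8   5  13  62 112
215   4   7   6   3   0   0  -3  -2  -4  -4  -3  -5   0  -1   3   4   5   6 | 104 137 109  64  18  19   2   5   4  10  32  25   0  12  52  83 124 127
0.6 [[299.6, 207.6], [299.8, 214.2], [294.7, 207.7], [294.7, 214.3], [299.5, 195.5], [299.7, 201.9], [294.6, 195.6], [294.6, 201.9]]
0.746 [[298.5, 207.5], [300.8, 214.0], [293.6, 207.9], [295.8, 214.4], [298.4, 195.4], [300.8, 201.7], [293.5, 195.8], [295.8, 202.1]]
0.9 [[297.3, 207.5], [301.9, 213.7], [292.6, 208.2], [297.1, 214.5], [297.2, 195.4], [301.8, 201.4], [292.5, 196.0], [297.0, 202.1]]
```

step_arm --moves "-0.01 0 0.01 0 0.25 0 0; 0 0 0 0 0.2 0 0; 0 0 0 0 0 0 0; 0 0 0 0 0 0 0; 0 0 0 0 0 0 0"

```text
clock: 17.3
eef_pos: [607.2, 70.9, 77.1]
tool_rot: [-1.571, 0.001, 0.693]
force: [-4.7, 0.6, 16.2]
width: 12.8
```

```bash
python3 look.py 12
python3 - <<'E'
from h import *
from cell import ctrl,nets
for i in range(3):
    p=get("scene"); s=ctrl.read_state(); print(s["clock"],s["eef_pos"].round(1),s["tool_rot"].round(3),s["force"].round(1),s["torque"].round(3),s["tau"][-1].round(3))
print([([round(float(v),1) for v in d["position"]],round(d["conf"],2)) for d in nets.place_of(p,"lid_tab")])
print([([round(float(v),1) for v in d["position"]],round(d["conf"],2)) for d in nets.place_of(p,"key_grip")])
E
```

```text
17.4 [607.2  70.9  77. ] [-1.571e+00  1.000e-03  6.930e-01] 12.784829205686295 [-5.3  0.8 14.6] [0.04 0.97 0.16]
17.45 [607.2  70.9  77. ] [-1.571e+00  1.000e-03  6.920e-01] [-5.6  1.  15.1] [0.083 0.971 0.12 ] -0.144
17.5 [607.2  70.9  77.1] [-1.571e+00  1.000e-03  6.930e-01] [-5.2  1.4 14.6] [0.092 0.953 0.072] -0.144
17.55 [607.2  70.9  77. ] [-1.571e+00  1.000e-03  6.930e-01] [-4.8  0.7 15.7] [0.042 0.981 0.14 ] -0.144
[([510.3, -54.3, 70.3], 0.63)]
[([525.0, 351.1, 65.2], 0.87), ([607.3, 71.9, 91.4], 0.7), ([447.1, 79.6, 45.2], 0.6)]
```

View pics/s12.png

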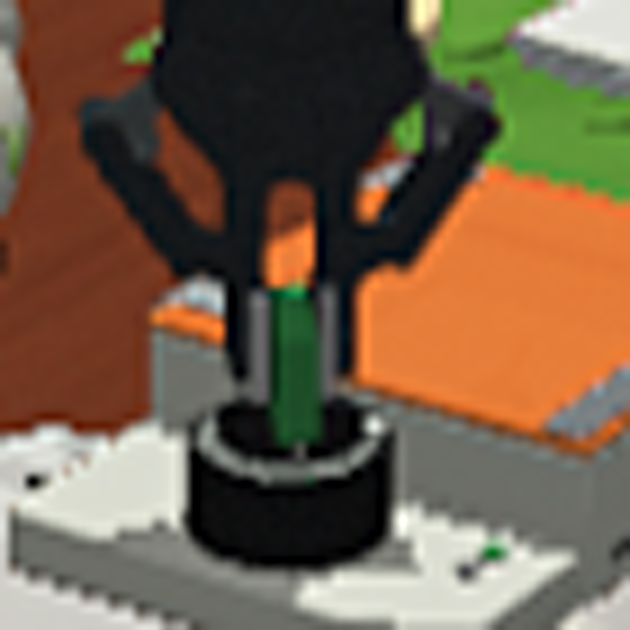

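Run:
```python
from cell import ctrl
print(ctrl.finish_job())
s=ctrl.read_state(); print(s["clock"],s["eef_pos"].round(1),s["tool_rot"].round(3),s["force"].round(1),s["width"])
```

```text
the job is handed in; nothing more can be done
None
the job is handed in; nothing more can be done
```

I lowered the lid until it was shut, then gripped the smaller green key and put its lugs into the socket slots. I pushed it down until the flange met the plate, turned it clockwise, and handed the job in at about 17.6 s while still holding it there.

**Last checks before hand-in**
- **Turn:** the gripper turned 1.64 rad. An image measurement just before the final 0.05 rad put the key at about 1.54 to 1.6 rad. The spring's return torque on the tool read between 0.07 and 0.16 Nm.
- **Push:** the fingertips were at 77 mm, exactly the height expected with the flange on the plate, with about 15 N of upward force. The key was upright to within 0.002 rad.
- **Lid:** it looks flush in the pictures, and the fingers had stopped on it at 66 mm with 23 N. The network put the tab at a height of 70 mm, against the roughly 66 mm I expected, which is about the limit of its stated 4 mm accuracy.
- **Other objects:** I never moved the arm down near the scissors, paint tube, eraser or the two other keys. I did not check them again at the end.

**What disagreed or was left over**
- About 5 N of sideways force stayed on the key.
- The two cameras differed by 2 to 4 mm in absolute position, so I aligned the key to the socket within a single picture.
- `ctrl.finish_job()` gave no verdict and the robot could not be read afterwards, so I could not check the last second of holding.

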